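# Stand the inspection lamp on its dock and power it

## Task

Get the inspection lamp ready over the display board: first take the small bottle off the charging dock and stand it upright in the empty half of the tray, then stand the top-heavy lamp squarely in the dock's recess with its long arm reaching over the board, keeping it upright all the way and setting it down softly. Once the lamp stands there, switch the power box on with a push on the raised end of its rocker, and leave the tall glue bottle, brush, tape and screw dish where they are.

Things in the scene. Friction and masses are not known exactly. Their poses are not given: they have to be found in the camera images.
- lamp_head (a point): Place to grasp the lamp, across its arm, almost over its balance point: half-way up the head, 164 mm above the lamp's underside, 6 mm ahead (+x) of the post's axis. x points along the long arm, z up. The aluminium arm is a bar 30 mm wide (y), 150 to 178 mm up (ribs to 180), from 10 mm behind the post's axis to 85 mm ahead of it. Gripped here it hangs level; gripped low it swings over.
- lamp: The loose inspection lamp, 0.36 to 0.54 kg, very top-heavy (centre of mass about 125 mm up). Origin: centre of its underside, x along the arm. Black square foot 64 x 64 x 7 mm, 14 mm round post with a 28 mm collar at its foot and 22 mm at its top, aluminium arm on top, and behind it the heavy black battery block, 46 mm wide, 34 mm high, 8 to 48 mm behind the post's axis. 180 mm tall.
- lamp_foot (a point): Centre of the underside of the lamp's square foot, axes as for lamp_head.
- lamp_tip (a point): Front end of the lamp's arm, 85 mm ahead of the post's axis and 164 mm above the underside.
- dock_centre (a point): Centre of the floor of the charging dock's square recess, 8 mm above the bench. The recess is 76 x 76 mm, sides along x and y, in a rim 7 mm wide and 7 mm high above the recess floor. The small green display board, 49 x 94 mm, is fixed with its centre 83 mm ahead (+x) of this point; the lamp's arm must reach over it, so the lamp's x must point along the dock's x.
- dock: The fixed charging dock: a grey plate 172 x 104 mm, 8 mm thick, from 50 mm behind the recess centre to 122 mm ahead of it (along its x). Origin on the bench below dock_centre, same axes. Guides beside the board stand up to 17 mm over the bench.
- bottle_mid (a point): The small squeeze bottle with a nozzle, loose, 0.06 to 0.13 kg, standing upright in the dock's recess: this point is on its axis, 50 mm above its underside; z is up. The round body is 38 mm in diameter and 64 mm high; cap and nozzle above it taper up to 99 mm over the underside.
- flux_bottle: The same small bottle; origin at the centre of its underside.
- tray_empty (a point): Centre of the floor of the empty compartment of the fixed aluminium tray, 4 mm above the bench. The tray is 158 mm long (x) and 82 mm wide (y), walls 24 mm high and 4 mm thick; a cross wall makes two compartments of 73 x 74 mm; the other, centred 77 mm further along +x, holds the screw dish.
- rocker_press (a point): Point to push, on top of the raised end (+x end) of the rocker, 22 mm from its axis, marked by a white bar; 53 mm above the bench when off, 43 mm when on. Black rocker 64 x 36 mm (x, y), axis along y, its frame 40 mm high, on a fixed grey box 100 x 76 x 32 mm. A straight push down with about 5 N for some 6 mm takes it over its centre; it then snaps over by itself.
- rocker (a joint): Angle of the rocker in rad: 0 is off, 0.44 is fully on (the +x end down); it stays at either end and snaps away from the middle, 0.22.
- glue_mid (a point): Tall white squeeze bottle, a bystander standing loose on the bench: this point is on its axis, 64 mm above its underside; body 40 mm in diameter, 83 mm high, the cone of its cap and nozzle to 128 mm.
- glue_bottle: The same tall bottle; origin at the centre of its underside.
- brush: Bystander: black brush lying on the bench, 145 mm long (its y), 22 mm wide, 25 mm high; origin at the centre of its underside.
- tape_brown: Bystander: roll of tape lying flat, 72 mm in diameter, 22 mm high; origin at the centre of its underside.
- screw_dish: Bystander: round dish of screws in the tray's other compartment, 66 mm in diameter, 18 mm high; origin at the centre of its underside.
There are look-alikes about, which are no part of the job. What is shaped like the flux_bottle but black is not meant.

How it is judged:
By the outcome, as a careful person would: the job done as asked, in the order asked, and still so for the second after the job is handed in, with the robot touching nothing.
It also fails if it takes over 72 s, if anything falls off the work surface, if the arm or the gripper's body presses on something with over 40 N, if the wrist force passes 120 N, or if a joint passes its speed limit or range.

## Robot

A 7-joint arm with a two-finger parallel gripper is mounted at the origin on the work surface; the furniture and walls round the work are solid. World frame = base frame: x ahead of the robot, y to its left, z up, the work surface at z = 0. Lengths are in m, angles in degrees, forces in N, time in s.
With the tool pointing down it reaches from about 0.425 to 0.875 m from the base axis. Payload 4.7 kg.
Tool frame: the origin (TCP) lies midway between the tips of the shut fingers; the grasp point (between the pads) lies 19 mm behind it (env.grip_depth is the distance from the TCP to the grasp point, in m); z points along the fingers, y is the line along which they close (so a half turn about z gives the same grasp; the last joint's range is limited). The gripper opens to 87 mm and grips with 3 to 60 N. Pads are 19 mm wide; open, the fingers measure 117 mm over their backs; the gripper's body (75 mm by 190 mm) begins 51 mm behind the grasp point.
Start: joints at [65.552, 18.392, -4.016, 83.108, 1.295, 78.541, -3.26], TCP at [0.277, -0.588, 0.223] pointing down, gripper open.
Joint ranges: [-163.93, 163.93], [-17.29, 119.83], [-79.2, 71.16], [3.27, 140.29], [-89.18, 269.18], [5.43, 117.66], [-154.24, 154.24]. Speed limits (degrees/s): [147.25, 147.25, 180, 180, 180, 180, 180].

## Interface

Orientations are given as [roll, pitch, yaw] about the fixed x, y, z axes, in that order (R = Rz(yaw) Ry(pitch) Rx(roll)).
In Python, from cell import get_obs, optics, env, nets gives the robot as it stands.
- The arm moves only by the shell command python3 -m creep 'ROWS' [FORCE]. ROWS is JSON, a list of rows, each an object of numbers: "wx", "wy", "wz": the turn, a rotation vector about the tool's x, y, z in degrees; "tx", "ty", "tz": the shift along the tool's x, y, z in mm; "gripper": the opening, from -1 (shut) to 1 (fully open). A call has 1 to 5 rows; each row is the pose to reach, as a shift and turn from the pose commanded when the call began, along the tool's axes at that moment; what a row does not reach only later rows make up. A row lasts 1/12 s, in which the tool goes at most 41.7 mm and 7.16 degrees, less where a joint would pass 70% of its speed; a pose out of reach is approached as far as the arm can. A call with a gripper value outside its range is refused whole. The fingers move at their own pace and stop on an object; FORCE is the grip in N (left out, the last holds). Time passes only in rows, so rows that repeat a pose let the fingers close. It gives the time, the measured TCP pose, the force, the opening and the grip force at its end, in the units of the state.
- get_obs(): the state, without advancing time (a new reading comes with each control period).
- optics.read_camera(name): name is "side" or "top" or "wrist"; returns (picture, depth): 420x560x3 uint8, red, green, blue; 420x560 float32, m along the optical axis (not along the pixel's ray), 0 where there is no reading.
- optics.camera_info(name): a dict with "fovy" (degrees; the focal length in pixels is half the picture's height over the tangent of half this angle, whatever the lens; pixels are square), "cx", "cy" (the principal point, pixels), "R" (3x3) and "t" (3): a world point X has camera coordinates R X + t; the wrist camera has in their place "tool_from_camera" (4x4, takes a point from camera to tool coordinates, whose origin is the TCP and whose axes are the flange's). Camera axes: x right, y down, z forward; pixel columns grow to the right and rows downward; lengths in m; the calibration is good to about 2 mm. The wrist camera is an equidistant fisheye: a pixel r from the principal point sees the ray r / f radians off the axis. A picture is of the moment at which its call begins: read the wrist's pose just before it. camera_info takes no time and is no camera call.
- env.sign_off(): hands the job in; it is judged then, once.
Trained networks look in the newest picture that a camera, given by its name, has taken for a name from the list of things; names that differ only in an ending like _2 or _b are one class to them, and where a whole thing is asked for, a point or a joint stands for the part that bears it (a point fixed in the world has none). Each returns a list of dicts, best first, with "confidence" (0 to 1); they miss things now and then, are a little off and sometimes report something else, mostly with a low value. They report only what shows in the picture. A call takes as long as a camera call. They do not tell look-alikes from the thing itself.
- nets.look_for(query, camera): "point" ([x, y, z] in m, in world coordinates, good to about 4 mm: the middle of the surface that is visible of it).
- nets.place_of(query, camera): "point" ([x, y, z] in m, in world coordinates, good to about 4 mm: a listed point, or the origin of a listed thing).
The state is a dict: "time_s": time; "qpos": joint angles; "joint_velocities": joint speeds; "effort": joint torques, N m; "tool_pos": TCP position; "tool_rot": TCP orientation; "force": force on the tool from outside, world axes, zero at the start; "wrist_torque": the same for the moment, N m; "grip_width": finger opening in m; "grasp_force": force on a finger pad.
Only numpy, scipy, OpenCV 4.12 (cv2) and the standard library are available. Lean on these libraries where they do the work, as an engineer would, in place of code of your own. Each camera call takes 0.05 s, during which the arm holds its last target. There are 200 camera calls.

## Working session

There is one attempt and no reset: what is moved stays moved. The work goes in short steps, Python scripts to look and compute and a shell command to move; the robot and the scene stay as the last step left them, time stands still between calls to the robot, and variables do not carry over. Pictures are saved under pics/ and viewed, at most 10 in all, crops included, and the job is handed in when it is done.

```bash
ls; mkdir -p pics
cat > h.py <<'E'
import numpy as np, cv2
from cell import get_obs, optics, env, nets
from scipy.spatial.transform import Rotation as Rn
def tool():
    o=get_obs(); return np.array(o['tool_pos']), Rn.from_euler('xyz',o['tool_rot'],degrees=True).as_matrix()
def snap(n,f=None):
    p,R=tool(); im,d=optics.read_camera(n)
    if f: cv2.imwrite('pics/'+f,im[:,:,::-1])
    return im,d,p,R
def world(n,u,v,d,p=None,R=None):
    c=optics.camera_info(n); f=210/np.tan(np.radians(c['fovy']/2))
    a,b=u-c['cx'],v-c['cy']
    if n=='wrist':
        r=np.hypot(a,b); th=r/f; k=np.tan(th)/max(r,1e-9)
        T=np.array(c['tool_from_camera']); X=T[:3,:3]@(np.array([a*k,b*k,1])*d)+T[:3,3]
        return R@X+p
    return np.array(c['R']).T@(np.array([a/f,b/f,1])*d-np.array(c['t']))
def togo(target, yaw=None):
    p,R=tool(); print('shift mm',np.round(R.T@(np.array(target)-p)*1000,1))
E
python3 - <<'E'
from h import *
o=get_obs(); print(o)
for n in('top','side'):
    snap(n,n+'1.png')
    for q in ['lamp','flux_bottle','dock_centre','tray_empty','rocker_press','lamp_foot','lamp_tip','lamp_head','glue_bottle','brush','tape_brown','screw_dish']:
        print(n,q,[(np.round(r['point'],3).tolist(),round(r['confidence'],2)) for r in nets.place_of(q,n)][:3])
E
```

```text
pics
{'time_s': 0.0, 'qpos': array([65.55358635, 18.44057544, -4.0152854 , 83.17580002,  1.29583714,
       78.54110053, -3.26072112]), 'joint_velocities': array([-0.00426583,  0.03395753, -0.05314381,  0.03811674,  0.02601677,
        0.07391142,  0.01820289]), 'effort': array([-1.58591829e-04, -4.91292894e+01, -4.04268745e-01, -3.12525451e+01,
       -6.39376324e-02,  4.37380420e-02,  1.98703301e-04]), 'tool_pos': array([ 0.2770191 , -0.58739003,  0.22143645]), 'tool_rot': array([-1.79887815e+02,  6.70472391e-03,  2.52554023e+01]), 'force': array([-0.08076312,  0.43128599,  0.11420691]), 'wrist_torque': array([-0.00200796, -0.02248665, -0.01445898]), 'grasp_force': 0.0, 'grip_width': 0.08702412542660667}
top lamp [([0.443, -0.239, -0.003], 0.73), ([0.5, -0.121, 0.0], 0.65)]
top flux_bottle [([0.579, 0.125, 0.0], 0.6), ([0.447, -0.001, -0.0], 0.59), ([0.482, 0.22, 0.004], 0.39)]
top dock_centre [([0.57, 0.006, 0.01], 0.62), ([0.443, -0.241, 0.002], 0.32)]
top tray_empty [([0.407, 0.223, 0.005], 0.57)]
top rocker_press [([0.651, -0.22, 0.057], 0.71), ([0.567, 0.001, 0.003], 0.22)]
to
[... 375 characters left out ...]
rew_dish [([0.484, 0.221, 0.002], 0.95)]
side lamp [([0.444, -0.24, 0.003], 0.85)]
side flux_bottle [([0.565, 0.016, 0.012], 0.94), ([0.449, -0.0, 0.002], 0.93), ([0.581, 0.123, -0.0], 0.88)]
side dock_centre [([0.569, 0.005, 0.01], 0.67)]
side tray_empty [([0.407, 0.22, 0.003], 0.96)]
side rocker_press [([0.658, -0.223, 0.051], 0.53)]
side lamp_foot [([0.445, -0.241, -0.002], 0.87), ([0.44, -0.239, 0.004], 0.17)]
side lamp_tip [([0.527, -0.23, 0.163], 0.84)]
side lamp_head [([0.449, -0.242, 0.162], 0.63)]
side glue_bottle [([0.49, 0.119, 0.004], 0.91)]
side brush [([0.504, -0.122, 0.003], 0.81)]
side tape_brown [([0.642, 0.211, -0.002], 0.56)]
side screw_dish [([0.485, 0.223, 0.005], 0.91)]
```

View pics/top1.png

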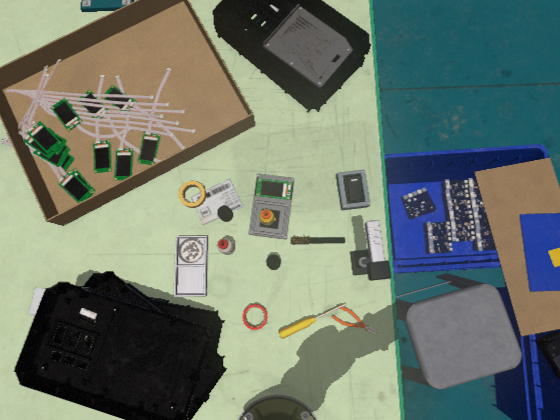

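View pics/side1.png

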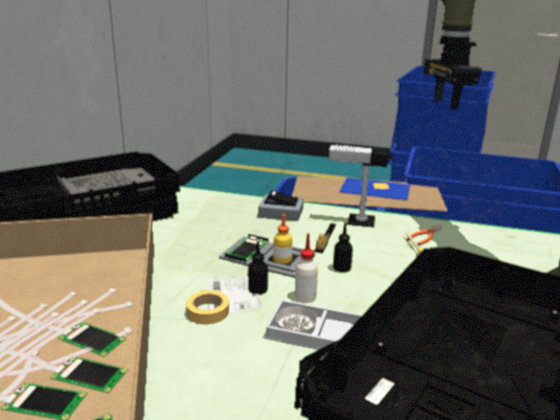

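The top view shows three candidates for the small bottle: yellow at (267,215) in the dock recess, black at (225,213) and black at (273,261). The yellow one fits, because it stands in the recess and is not black. The white-and-red bottle at (226,244) is the glue. The lamp is at (370,262) with its arm along +x, the tray is at (191,265), and the power box is at (352,190). I'll move over the dock and confirm with a close crop.

```bash
python3 -m creep '[{"tz":-40,"wz":7},{"tz":-80,"wz":14},{"tz":-110,"wz":20},{"tz":-110,"wz":25.3},{"tz":-110,"wz":25.3}]'
python3 -m creep '[{"tx":15,"ty":-37},{"tx":30,"ty":-74},{"tx":45,"ty":-111},{"tx":60,"ty":-148},{"tx":60,"ty":-148}]'
python3 -m creep '[{"tx":15,"ty":-37},{"tx":30,"ty":-74},{"tx":45,"ty":-111},{"tx":60,"ty":-148},{"tx":60,"ty":-148}]'
python3 -m creep '[{"tx":15,"ty":-37},{"tx":30,"ty":-74},{"tx":45,"ty":-111},{"tx":60,"ty":-148},{"tx":60,"ty":-148}]'
python3 -m creep '[{"tx":15,"ty":-37},{"tx":30,"ty":-74},{"tx":45,"ty":-111},{"tx":60,"ty":-148},{"tx":60,"ty":-148}]'
python3 - <<'E'
from h import *
print(get_obs()['time_s'],tool())
im,d,p,R=snap('wrist','w1.png'); np.savez('w1.npz',im=im,d=d,p=p,R=R)
for q in ['flux_bottle','bottle_mid','dock_centre','tray_empty','glue_bottle']:
    print(q,[(np.round(r['point'],3).tolist(),round(r['confidence'],2)) for r in nets.place_of(q,'wrist')][:3])
E
```

```text
1.3 (array([ 0.27731221, -0.58790021,  0.22257789]), array([[ 9.04419139e-01,  4.26645075e-01, -2.09737015e-05],
       [ 4.26645072e-01, -9.04419137e-01, -8.16628351e-05],
       [-5.38100634e-05,  6.49091046e-05, -9.99999996e-01]]))
flux_bottle []
bottle_mid []
dock_centre []
tray_empty []
glue_bottle []validation failed for argument at $[0]...
validation failed for argument at $[0]...
validation failed for argument at $[0]...
validation failed for argument at $[0]...
validation failed for argument at $[0]...
```

View pics/w1.png

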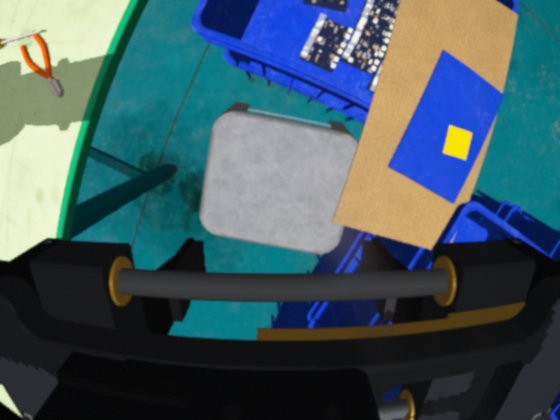

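The moves were refused, so the wrist picture still shows only the floor and bins at the start pose. Each row probably needs all its keys.

```bash
python3 -m creep '[{"wx":0,"wy":0,"wz":7,"tx":0,"ty":0,"tz":-40,"gripper":1},{"wx":0,"wy":0,"wz":14,"tx":0,"ty":0,"tz":-80,"gripper":1},{"wx":0,"wy":0,"wz":20,"tx":0,"ty":0,"tz":-110,"gripper":1},{"wx":0,"wy":0,"wz":25.3,"tx":0,"ty":0,"tz":-110,"gripper":1},{"wx":0,"wy":0,"wz":25.3,"tx":0,"ty":0,"tz":-110,"gripper":1}]'
```

```text
time_s: 2.02
tool_pos: [0.2778, -0.5888, 0.3356]
tool_rot: [179.7, -0.1, -0.2]
force: [0.2, 0.1, -1.0]
grip_width: 0.087
grasp_force: 0.0
```

```bash
python3 -m creep '[{"wx":0,"wy":0,"wz":0,"tx":15,"ty":-37,"tz":0,"gripper":1},{"wx":0,"wy":0,"wz":0,"tx":30,"ty":-74,"tz":0,"gripper":1},{"wx":0,"wy":0,"wz":0,"tx":45,"ty":-111,"tz":0,"gripper":1},{"wx":0,"wy":0,"wz":0,"tx":60,"ty":-148,"tz":0,"gripper":1},{"wx":0,"wy":0,"wz":0,"tx":75,"ty":-185,"tz":0,"gripper":1}]'
python3 -m creep '[{"wx":0,"wy":0,"wz":0,"tx":15,"ty":-37,"tz":0,"gripper":1},{"wx":0,"wy":0,"wz":0,"tx":30,"ty":-74,"tz":0,"gripper":1},{"wx":0,"wy":0,"wz":0,"tx":45,"ty":-111,"tz":0,"gripper":1},{"wx":0,"wy":0,"wz":0,"tx":60,"ty":-148,"tz":0,"gripper":1},{"wx":0,"wy":0,"wz":0,"tx":75,"ty":-185,"tz":0,"gripper":1}]'
python3 -m creep '[{"wx":0,"wy":0,"wz":0,"tx":15,"ty":-37,"tz":0,"gripper":1},{"wx":0,"wy":0,"wz":0,"tx":30,"ty":-74,"tz":0,"gripper":1},{"wx":0,"wy":0,"wz":0,"tx":45,"ty":-111,"tz":0,"gripper":1},{"wx":0,"wy":0,"wz":0,"tx":60,"ty":-148,"tz":0,"gripper":1},{"wx":0,"wy":0,"wz":0,"tx":75,"ty":-185,"tz":0,"gripper":1}]'
python3 - <<'E'
from h import *
print(get_obs()['time_s'],tool())
im,d,p,R=snap('wrist','w2.png'); np.savez('w2.npz',im=im,d=d,p=p,R=R)
for q in ['flux_bottle','bottle_mid','dock_centre','tray_empty','glue_bottle']:
    print(q,[(np.round(r['point'],3).tolist(),round(r['confidence'],2)) for r in nets.place_of(q,'wrist')][:3])
E
```

```text
time_s: 2.43
tool_pos: [0.3524, -0.4005, 0.3308]
tool_rot: [-179.9, 0.1, 0.1]
force: [1.5, -0.5, 1.1]
grip_width: 0.0875
grasp_force: 0.0
time_s: 2.85
tool_pos: [0.4273, -0.2158, 0.3311]
tool_rot: [-180.0, 0.1, 0.1]
force: [-0.2, -1.1, 0.4]
grip_width: 0.0872
grasp_force: 0.0
time_s: 3.27
tool_pos: [0.5023, -0.0312, 0.3312]
tool_rot: [180.0, 0.1, 0.1]
force: [1.1, -0.4, 0.4]
grip_width: 0.087
grasp_force: 0.0
3.2667 (array([ 0.50229458, -0.03116075,  0.33121223]), array([[ 9.99995719e-01,  2.11452442e-03, -2.02256974e-03],
       [ 2.11404368e-03, -9.99997737e-01, -2.39798134e-04],
       [-2.02307222e-03,  2.35521307e-04, -9.99997926e-01]]))
flux_bottle [([0.568, 0.014, 0.008], 0.95), ([0.58, 0.122, 0.001], 0.92), ([0.444, -0.004, -0.001], 0.78)]
bottle_mid [([0.562, 0.014, 0.059], 0.92), ([0.448, -0.007, 0.051], 0.81), ([0.564, 0.014, 0.008], 0.49)]
dock_centre []
tray_empty [([0.407, 0.22, 0.006], 0.88), ([0.642, 0.214, -0.0], 0.3)]
glue_bottle [([0.495, 0.12, 0.002], 0.83), ([0.563, 0.002, 0.002], 0.24)]
```

View pics/w2.png

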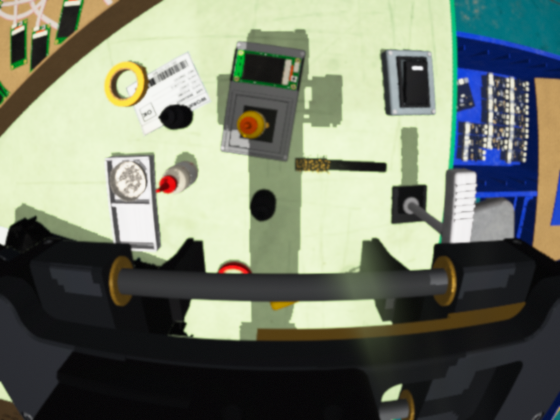

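The wrist view shows the yellow bottle at (252,124) in the grey recess. The black ones at (176,116) and (263,205) stand outside it. The lamp foot is at (409,203), the tray at (132,200) and the rocker's white bar at (418,68). Next I'll crop for confirmation and measure yaws from depth.

```bash
cat >> h.py <<'E'
def cloud(n,d,p=None,R=None):
    c=optics.camera_info(n); f=210/np.tan(np.radians(c['fovy']/2))
    v,u=np.mgrid[0:420,0:560]; a,b=u-c['cx'],v-c['cy']
    if n=='wrist':
        r=np.hypot(a,b)+1e-9; k=np.tan(np.minimum(r/f,1.4))/r
        T=np.array(c['tool_from_camera']); X=np.stack([a*k*d,b*k*d,d],-1)@T[:3,:3].T+T[:3,3]
        X=X@R.T+p
    else: X=(np.stack([a/f*d,b/f*d,d],-1)-np.array(c['t']))@np.array(c['R'])
    X[d<=0]=np.nan; return X
def rect(P):
    (c,s,an)=cv2.minAreaRect((P[:,:2]*1000).astype(np.float32)); return np.round(c,1),np.round(s,1),round(an,2),len(P)
E
python3 - <<'E'
from h import *
z=np.load('w2.npz'); im=z['im']
cv2.imwrite('pics/crop.png',cv2.resize(im[20:240,90:310,::-1],None,fx=2.7,fy=2.7,interpolation=cv2.INTER_CUBIC))
im2,d2,_,_=snap('top')
hs={}
for n,i,X in (('wrist',im,cloud('wrist',z['d'],z['p'],z['R'])),('top',im2,cloud('top',d2))):
    def box(x0,x1,y0,y1,z0,z1): 
        m=(X[...,0]>x0)&(X[...,0]<x1)&(X[...,1]>y0)&(X[...,1]<y1)&(X[...,2]>z0)&(X[...,2]<z1); 
        m=cv2.morphologyEx(m.astype(np.uint8),cv2.MORPH_OPEN,np.ones((2,2)))>0
        return X[m], i[m].astype(int)
    P,_=box(.4,.75,-.2,.2,-.02,.02); m=(P[:,0]<.48); print(n,'bench z',np.median(P[m,2]))
    P,_=box(.49,.72,-.07,.075,.005,.03); print('dock',rect(P),np.percentile(P[:,2],[5,50,95]))
    P,c=box(.5,.64,-.06,.08,.02,.13); y=(c[:,0]-c[:,2]>60); P=P[y]; print('yellow',rect(P),np.nanmax(P[:,2]))
    t=P[P[:,2]>.06]; print(' cap',rect(t)); 
    P,_=box(.3,.56,.16,.28,.014,.04); print('tray',rect(P),np.median(P[:,2]))
    P,_=box(.35,.6,-.32,-.17,.135,.21); print('lamp arm',rect(P),np.percentile(P[:,2],[50,95]))
    P,_=box(.35,.5,-.32,-.17,.004,.03); print('lamp foot',rect(P),np.median(P[:,2]))
    P,_=box(.55,.75,-.3,-.14,.02,.08); print('box',rect(P),np.percentile(P[:,2],[50,95,99]))
    P,c=box(.6,.72,-.27,-.18,.042,.07); w=c.min(1)>150; P=P[w]; print('bar',P.mean(0) if len(P) else 0,len(P))
E
```

```text
wrist bench z 8.649874031657623e-05
dock (array([nan, nan]), array([0., 0.]), 0.0, 7376) [nan nan nan]
yellow (array([nan, nan]), array([0., 0.]), 0.0, 592) 0.10826657629491826
 cap (array([567.2,  10.9]), array([31.9, 33.4]), 89.75, 493)
tray (array([485.9, 166.1]), array([175.7, 288.1]), 48.51, 1493) nan
lamp arm (array([nan, nan]), array([0., 0.]), 0.0, 2216) [nan nan]
lamp foot (array([ 454.2, -225.7]), array([ 94.2, 100.4]), 4.15, 1194) nan
box (array([ 634.6, -235.8]), array([101.6,  92.7]), 11.45, 3104) [nan nan nan]
bar [nan nan nan] 41
top bench z 0.0009358061150168766Traceback (most recent call last):
  File "<stdin>", line 12, in <module>
    return _quantile_unchecked(
        a, q, axis, out, overwrite_input, method, keepdims, weights)
    return _ureduce(a,
                    func=_quantile_ureduce_func,
    ...<5 lines>...
                    overwrite_input=overwrite_input,
                    method=method)
    r = func(a, **kwargs)
    result = _quantile(arr,
                       quantiles=q,
    ...<2 lines>...
                       out=out,
                       weights=wgt)
    slices_having_nans = np.isnan(arr[-1, ...])
                                  ~~~^^^^^^^^^
IndexError: index -1 is out of bounds for axis 0 with size 0
```

View pics/crop.png

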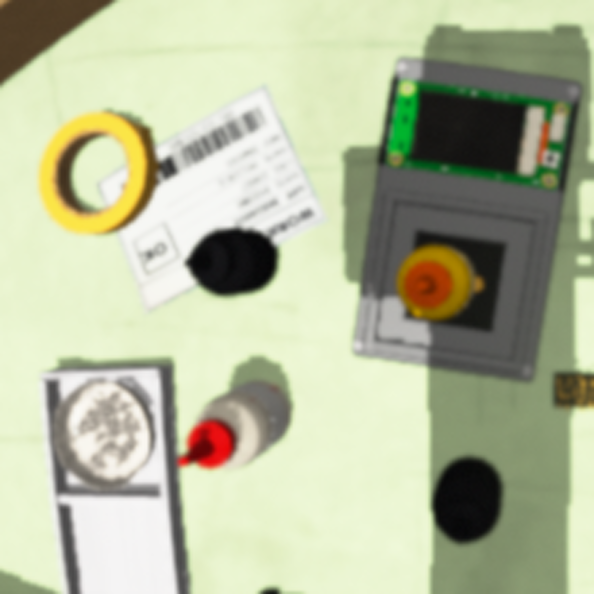

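The crop confirms the yellow bottle in the recess. The dock is turned some 8° clockwise. I'll fix the NaN handling.

Run:
```python
from h import *
z=np.load('w2.npz'); im2,d2,_,_=snap('top'); im3,d3,_,_=snap('side')
for n,i,X in (('wrist',z['im'],cloud('wrist',z['d'],z['p'],z['R'])),('top',im2,cloud('top',d2)),('side',im3,cloud('side',d3))):
    ok=np.isfinite(X).all(-1)
    def box(x0,x1,y0,y1,z0,z1): 
        m=ok&(X[...,0]>x0)&(X[...,0]<x1)&(X[...,1]>y0)&(X[...,1]<y1)&(X[...,2]>z0)&(X[...,2]<z1)
        l,lab,st,_=cv2.connectedComponentsWithStats(m.astype(np.uint8))
        if l<2: return np.zeros((1,3)),np.zeros((1,3),int)
        m=lab==1+st[1:,4].argmax()
        return X[m], i[m].astype(int)
    r=lambda a:np.round(a,3)
    P,_=box(.49,.72,-.07,.075,.005,.03); print(n,'dock',rect(P),r(np.percentile(P[:,2],[5,50,95])))
    P,c=box(.5,.64,-.06,.08,.03,.13); y=(c[:,0]-c[:,2]>60); P=P[y]
    if len(P)>5: print('yellow',rect(P),P[:,2].max(),rect(P[P[:,2]>.06]))
    P,_=box(.3,.56,.16,.28,.014,.04); print('tray',rect(P),r(np.median(P[:,2])))
    P,_=box(.35,.6,-.32,-.17,.155,.21); print('lamp arm',rect(P),r(np.percentile(P[:,2],[50,95])))
    P,_=box(.35,.5,-.3,-.18,.003,.02); print('lamp foot',rect(P),r(np.median(P[:,2])))
    P,_=box(.55,.75,-.3,-.14,.02,.08); print('box',rect(P),r(np.percentile(P[:,2],[50,95,99])))
    P,c=box(.6,.72,-.27,-.18,.025,.07); w=c.min(1)>150; P=P[w]; print('bar',r(P.mean(0)) if len(P) else 0,len(P))
```

```text
wrist dock (array([602.6,  -1.5]), array([105.1, 172.4]), 80.65, 7222) [0.007 0.009 0.015]
yellow (array([567.7,  11. ]), array([36.1, 35.4]), 89.17, 606) 0.10826601764565269 (array([567.3,  11.5]), array([34. , 32.7]), 20.86, 502)
tray (array([446.2, 215.9]), array([ 84.4, 158.6]), 89.04, 1282) 0.021
lamp arm (array([ 483.7, -236.8]), array([90.4, 31.6]), 4.48, 2169) [0.178 0.181]
lamp foot (array([ 444. , -239.7]), array([63.9, 64.1]), 4.68, 1144) 0.007
box (array([ 637.4, -221.6]), array([100.2,  76.1]), 4.87, 3108) [0.034 0.053 0.055]
bar [ 0.651 -0.218  0.033] 787
top dock (array([0., 0.]), array([0., 0.]), 0.0, 1) [0. 0. 0.]
tray (array([447.5, 217. ]), array([ 83.4, 157.2]), 89.12, 484) 0.023
lamp arm (array([ 462.5, -238.6]), array([133.8,  46.5]), 3.51, 1027) [0.179 0.183]
lamp foot (array([ 447.1, -230. ]), array([47.3, 74.2]), 88.0, 375) 0.008
box (array([ 638.8, -221.9]), array([100.6,  76.7]), 4.89, 992) [0.037 0.054 0.057]
bar [ 0.661 -0.224  0.034] 151
side dock (array([ 6.037e+02, -1.000e-01]), array([109. , 166.8]), 81.65, 1525) [0.006 0.01  0.022]
yellow (array([565.3,  22. ]), array([25.2, 34.3]), 88.98, 339) 0.1059407110163537 (array([567.8,  19.2]), array([21.7, 28.9]), 81.67, 191)
tray (array([455.6, 218.4]), array([ 85.5, 137.4]), 89.01, 1300) 0.019
lamp arm (array([ 460.2, -233.7]), array([133. ,  47.6]), 4.44, 808) [0.171 0.179]
lamp foot (array([ 442.4, -236.7]), array([63.5, 67. ]), 3.34, 301) 0.006
box (array([ 635.6, -217.6]), array([101.5,  79.1]), 6.71, 746) [0.032 0.05  0.053]
bar [ 0.651 -0.197  0.033] 58
```

```bash
python3 -m creep '[{"wx":0,"wy":0,"wz":0,"tx":33,"ty":-22,"tz":0,"gripper":1},{"wx":0,"wy":0,"wz":0,"tx":65,"ty":-43,"tz":0,"gripper":1},{"wx":0,"wy":0,"wz":0,"tx":65,"ty":-43,"tz":40,"gripper":1},{"wx":0,"wy":0,"wz":0,"tx":65,"ty":-43,"tz":80,"gripper":1},{"wx":0,"wy":0,"wz":0,"tx":65,"ty":-43,"tz":120,"gripper":1}]'
python3 -m creep '[{"wx":0,"wy":0,"wz":0,"tx":0,"ty":0,"tz":35,"gripper":1},{"wx":0,"wy":0,"wz":0,"tx":0,"ty":0,"tz":70,"gripper":1},{"wx":0,"wy":0,"wz":0,"tx":0,"ty":0,"tz":105,"gripper":1},{"wx":0,"wy":0,"wz":0,"tx":0,"ty":0,"tz":130,"gripper":1},{"wx":0,"wy":0,"wz":0,"tx":0,"ty":0,"tz":145,"gripper":1}]'
python3 - <<'E'
from h import *
im,d,_,_=snap('side'); im2,d2,_,_=snap('top')
X=np.concatenate([cloud('side',d).reshape(-1,3),cloud('top',d2).reshape(-1,3)])
X=X[np.isfinite(X).all(1)]
for x0 in np.arange(.52,.28,-.02):
    print('%.2f'%x0,[ (lambda q: int(1000*np.percentile(q,95)) if len(q)>2 else -1)(X[(abs(X[:,0]-x0)<.01)&(abs(X[:,1]-y0)<.01)&(X[:,2]<.3),2]) for y0 in np.arange(.36,.09,-.02)])
print(get_obs()['tool_pos'])
E
```

```text
time_s: 4.13
tool_pos: [0.5685, 0.0093, 0.2113]
tool_rot: [-180.0, -0.1, -0.1]
force: [0.4, -0.2, -2.0]
grip_width: 0.087
grasp_force: 0.0
time_s: 4.55
tool_pos: [0.5653, 0.0083, 0.0638]
tool_rot: [180.0, 0.3, -0.1]
force: [-0.1, 0.2, 0.9]
grip_width: 0.0871
grasp_force: 0.0
0.52 [1, 3, 2, 2, 2, 23, 25, 24, 23, 24, 3, 31, 66, 172]
0.50 [2, 2, 1, 2, 3, 22, 21, 17, 20, 24, 4, 87, 123, 74]
0.48 [2, 2, 2, 2, 2, 22, 20, 17, 17, 24, 2, 79, 98, 67]
0.46 [2, 2, 2, 2, 2, 22, 20, 18, 19, 23, 3, 2, 3, 4]
0.44 [4, 3, 4, 4, 3, 23, 22, 21, 21, 23, 3, 2, 3, 3]
0.42 [4, 4, 3, 3, 3, 24, 7, 6, 6, 23, 3, 2, 2, 2]
0.40 [102, 94, 3, 3, 3, 23, 7, 7, 6, 23, 3, 2, 2, 3]
0.38 [143, 102, 99, 3, 3, 26, 25, 23, 26, 24, 3, 4, 3, 2]
0.36 [150, 150, 151, 143, 86, 54, 38, 22, 8, 2, 4, 3, 3, 3]
0.34 [115, 109, 143, 150, 150, 152, 149, 54, 54, 53, 52, 4, 3, 3]
0.32 [108, 108, 108, 107, 107, 142, 150, 152, 153, 148, 54, 52, 3, 3]
0.30 [107, 108, 108, 108, 107, 107, 148, 106, 142, 151, 150, 52, 3, 3]
[0.56498385 0.00840034 0.06425112]
```

```bash
python3 -m creep '[{"wx":0,"wy":0,"wz":0,"tx":2,"ty":-4,"tz":10,"gripper":1},{"wx":0,"wy":0,"wz":0,"tx":2,"ty":-4,"tz":19,"gripper":1},{"wx":0,"wy":0,"wz":0,"tx":2,"ty":-4,"tz":19,"gripper":0.2},{"wx":0,"wy":0,"wz":0,"tx":2,"ty":-4,"tz":19,"gripper":-1},{"wx":0,"wy":0,"wz":0,"tx":2,"ty":-4,"tz":19,"gripper":-1}]' 15
python3 -m creep '[{"wx":0,"wy":0,"wz":0,"tx":0,"ty":0,"tz":0,"gripper":-1},{"wx":0,"wy":0,"wz":0,"tx":0,"ty":0,"tz":0,"gripper":-1},{"wx":0,"wy":0,"wz":0,"tx":0,"ty":0,"tz":0,"gripper":-1},{"wx":0,"wy":0,"wz":0,"tx":0,"ty":0,"tz":0,"gripper":-1},{"wx":0,"wy":0,"wz":0,"tx":0,"ty":0,"tz":-2,"gripper":-1}]'
```

```text
time_s: 5.07
tool_pos: [0.5703, 0.0139, 0.0493]
tool_rot: [180.0, -0.1, -0.0]
force: [1.0, -0.6, -0.3]
grip_width: 0.0741
grasp_force: 0.0
time_s: 5.48
tool_pos: [0.5695, 0.0138, 0.0504]
tool_rot: [180.0, 0.0, -0.0]
force: [-0.2, -0.2, -1.2]
grip_width: 0.0416
grasp_force: 0.0
```

```bash
python3 -m creep '[{"wx":0,"wy":0,"wz":0,"tx":-2,"ty":0,"tz":3,"gripper":0.1},{"wx":0,"wy":0,"wz":0,"tx":-2,"ty":0,"tz":6,"gripper":0.1},{"wx":0,"wy":0,"wz":0,"tx":-2,"ty":0,"tz":6,"gripper":-1},{"wx":0,"wy":0,"wz":0,"tx":-2,"ty":0,"tz":6,"gripper":-1},{"wx":0,"wy":0,"wz":0,"tx":-2,"ty":0,"tz":6,"gripper":-1}]' 15
python3 -m creep '[{"wx":0,"wy":0,"wz":0,"tx":0,"ty":0,"tz":0,"gripper":-1},{"wx":0,"wy":0,"wz":0,"tx":0,"ty":0,"tz":0,"gripper":-1},{"wx":0,"wy":0,"wz":0,"tx":0,"ty":0,"tz":0,"gripper":-1},{"wx":0,"wy":0,"wz":0,"tx":0,"ty":0,"tz":0,"gripper":-1},{"wx":0,"wy":0,"wz":0,"tx":0,"ty":0,"tz":0,"gripper":-1}]'
```

```text
time_s: 5.9
tool_pos: [0.5677, 0.0137, 0.0444]
tool_rot: [180.0, 0.0, -0.1]
force: [-0.2, 0.5, -0.3]
grip_width: 0.0378
grasp_force: 15.0
time_s: 6.32
tool_pos: [0.5677, 0.0139, 0.0445]
tool_rot: [180.0, 0.0, -0.0]
force: [-1.2, 0.6, -0.7]
grip_width: 0.0378
grasp_force: 15.0
```

```bash
python3 -m creep '[{"wx":0,"wy":0,"wz":0,"tx":0,"ty":0,"tz":-20,"gripper":-1},{"wx":0,"wy":0,"wz":0,"tx":0,"ty":0,"tz":-50,"gripper":-1},{"wx":0,"wy":0,"wz":0,"tx":0,"ty":0,"tz":-85,"gripper":-1},{"wx":0,"wy":0,"wz":0,"tx":0,"ty":0,"tz":-120,"gripper":-1},{"wx":0,"wy":0,"wz":0,"tx":0,"ty":0,"tz":-150,"gripper":-1}]'
python3 -m creep '[{"wx":0,"wy":0,"wz":0,"tx":-10,"ty":-13,"tz":0,"gripper":-1},{"wx":0,"wy":0,"wz":0,"tx":-28,"ty":-37,"tz":0,"gripper":-1},{"wx":0,"wy":0,"wz":0,"tx":-46,"ty":-61,"tz":0,"gripper":-1},{"wx":0,"wy":0,"wz":0,"tx":-64,"ty":-85,"tz":0,"gripper":-1},{"wx":0,"wy":0,"wz":0,"tx":-82,"ty":-109,"tz":0,"gripper":-1}]'
python3 -m creep '[{"wx":0,"wy":0,"wz":5,"tx":-20,"ty":-25,"tz":0,"gripper":-1},{"wx":0,"wy":0,"wz":10,"tx":-40,"ty":-50,"tz":0,"gripper":-1},{"wx":0,"wy":0,"wz":15,"tx":-60,"ty":-75,"tz":0,"gripper":-1},{"wx":0,"wy":0,"wz":20,"tx":-72,"ty":-93,"tz":0,"gripper":-1},{"wx":0,"wy":0,"wz":20,"tx":-72,"ty":-93,"tz":0,"gripper":-1}]'
python3 - <<'E'
from h import *
im,d,p,R=snap('wrist'); X=cloud('wrist',d,p,R); print(get_obs()['grip_width'],p)
togo([.412,.2165,.0405])
for c in('side','top'):
    snap(c); print([(np.round(r['point'],3).tolist(),round(r['confidence'],2)) for r in nets.place_of('flux_bottle',c)],[np.round(r['point'],3).tolist() for r in nets.place_of('tray_empty',c)][:1])
E
```

```text
time_s: 6.73
tool_pos: [0.568, 0.0141, 0.1969]
tool_rot: [180.0, -0.1, -0.0]
force: [1.5, 0.2, -0.8]
grip_width: 0.0375
grasp_force: 15.0
time_s: 7.15
tool_pos: [0.4845, 0.1241, 0.1941]
tool_rot: [180.0, 0.0, -0.0]
force: [0.1, 0.3, -1.0]
grip_width: 0.0375
grasp_force: 15.0
time_s: 7.57
tool_pos: [0.4102, 0.2209, 0.1945]
tool_rot: [-180.0, 0.0, -19.8]
force: [0.4, 0.3, -2.0]
grip_width: 0.0377
grasp_force: 15.0
0.037482735270066125 [0.41023556 0.22092241 0.19446216]
shift mm [  0.4   1.7 153.9]
[([0.579, 0.124, -0.001], 0.93), ([0.414, 0.217, 0.162], 0.7), ([0.448, -0.002, 0.001], 0.55)] [[0.403, 0.219, 0.005]]
[([0.578, 0.122, -0.002], 0.75), ([0.412, 0.214, 0.158], 0.4), ([0.446, -0.239, 0.164], 0.36)] [[0.406, 0.218, 0.003]]
```

```bash
python3 -m creep '[{"wx":0,"wy":0,"wz":0,"tx":1,"ty":3,"tz":30,"gripper":-1},{"wx":0,"wy":0,"wz":0,"tx":1,"ty":3,"tz":65,"gripper":-1},{"wx":0,"wy":0,"wz":0,"tx":1,"ty":3,"tz":100,"gripper":-1},{"wx":0,"wy":0,"wz":0,"tx":1,"ty":3,"tz":125,"gripper":-1},{"wx":0,"wy":0,"wz":0,"tx":1,"ty":3,"tz":138,"gripper":-1}]'
python3 -m creep '[{"wx":0,"wy":0,"wz":0,"tx":0,"ty":0,"tz":0,"gripper":-1},{"wx":0,"wy":0,"wz":0,"tx":0,"ty":0,"tz":4,"gripper":-1},{"wx":0,"wy":0,"wz":0,"tx":0,"ty":0,"tz":8,"gripper":-1},{"wx":0,"wy":0,"wz":0,"tx":0,"ty":0,"tz":11,"gripper":-1},{"wx":0,"wy":0,"wz":0,"tx":0,"ty":0,"tz":13,"gripper":-1}]'
```

```text
time_s: 8.33
tool_pos: [0.4119, 0.211, 0.053]
tool_rot: [179.8, 0.3, -20.1]
force: [0.2, -0.4, -0.0]
grip_width: 0.0376
grasp_force: 15.0
time_s: 8.75
tool_pos: [0.4146, 0.2129, 0.0441]
tool_rot: [-180.0, -0.1, -20.1]
force: [-0.7, -0.8, -0.6]
grip_width: 0.0378
grasp_force: 15.0
```

```bash
python3 -m creep '[{"wx":0,"wy":0,"wz":0,"tx":0,"ty":0,"tz":1,"gripper":-1},{"wx":0,"wy":0,"wz":0,"tx":0,"ty":0,"tz":2,"gripper":-1},{"wx":0,"wy":0,"wz":0,"tx":0,"ty":0,"tz":3,"gripper":-1},{"wx":0,"wy":0,"wz":0,"tx":0,"ty":0,"tz":4,"gripper":-1},{"wx":0,"wy":0,"wz":0,"tx":0,"ty":0,"tz":4,"gripper":-1}]'
```

```text
time_s: 9.17
tool_pos: [0.4142, 0.2129, 0.0402]
tool_rot: [180.0, -0.0, -20.0]
force: [-1.5, -0.2, 3.5]
grip_width: 0.0377
grasp_force: 15.0
```

```bash
python3 -m creep '[{"wx":0,"wy":0,"wz":0,"tx":0,"ty":0,"tz":0,"gripper":0},{"wx":0,"wy":0,"wz":0,"tx":0,"ty":0,"tz":0,"gripper":0.5},{"wx":0,"wy":0,"wz":0,"tx":0,"ty":0,"tz":0,"gripper":0.5},{"wx":0,"wy":0,"wz":0,"tx":0,"ty":0,"tz":0,"gripper":0.5},{"wx":0,"wy":0,"wz":0,"tx":0,"ty":0,"tz":0,"gripper":0.5}]'
python3 -m creep '[{"wx":0,"wy":0,"wz":0,"tx":0,"ty":0,"tz":-20,"gripper":0.5},{"wx":0,"wy":0,"wz":0,"tx":0,"ty":0,"tz":-55,"gripper":0.6},{"wx":0,"wy":0,"wz":0,"tx":0,"ty":0,"tz":-95,"gripper":1},{"wx":0,"wy":0,"wz":0,"tx":0,"ty":0,"tz":-135,"gripper":1},{"wx":0,"wy":0,"wz":0,"tx":0,"ty":0,"tz":-175,"gripper":1}]'
python3 -m creep '[{"wx":0,"wy":0,"wz":-6,"tx":0,"ty":0,"tz":-40,"gripper":1},{"wx":0,"wy":0,"wz":-12,"tx":0,"ty":0,"tz":-80,"gripper":1},{"wx":0,"wy":0,"wz":-18,"tx":0,"ty":0,"tz":-110,"gripper":1},{"wx":0,"wy":0,"wz":-24,"tx":0,"ty":0,"tz":-110,"gripper":1},{"wx":0,"wy":0,"wz":-24.6,"tx":0,"ty":0,"tz":-110,"gripper":1}]'
```

```text
time_s: 9.58
tool_pos: [0.4138, 0.2129, 0.0395]
tool_rot: [180.0, 0.0, -20.0]
force: [-0.9, -0.1, -0.0]
grip_width: 0.0612
grasp_force: 0.0
time_s: 10.0
tool_pos: [0.4133, 0.2129, 0.2163]
tool_rot: [180.0, -0.0, -20.0]
force: [1.0, 0.2, 0.5]
grip_width: 0.0815
grasp_force: 0.0
time_s: 10.42
tool_pos: [0.4147, 0.2135, 0.3265]
tool_rot: [-180.0, -0.2, 4.7]
force: [0.2, -1.0, -0.9]
grip_width: 0.0868
grasp_force: 0.0
```

Run:
```python
from h import *
for c in('side','top'):
    snap(c,c+'2.png'); print([(np.round(r['point'],3).tolist(),round(r['confidence'],2)) for r in nets.place_of('flux_bottle',c)])
togo([.449,-.239,.33])
```

```text
[([0.444, -0.001, 0.004], 0.74), ([0.583, 0.122, -0.001], 0.72), ([0.413, 0.213, 0.003], 0.62)]
[([0.448, -0.002, 0.0], 0.74), ([0.579, 0.124, 0.003], 0.65), ([0.414, 0.209, 0.0], 0.52), ([0.442, -0.242, 0.0], 0.18)]
shift mm [  0.8 452.9  -6.6]
```

The flux bottle now stands upright in the tray at (0.414, 0.212). Next is the lamp.

```bash
python3 -m creep '[{"wx":0,"wy":0,"wz":0,"tx":15,"ty":38,"tz":0,"gripper":1},{"wx":0,"wy":0,"wz":0,"tx":30,"ty":76,"tz":0,"gripper":1},{"wx":0,"wy":0,"wz":0,"tx":40,"ty":116,"tz":0,"gripper":1},{"wx":0,"wy":0,"wz":0,"tx":40,"ty":156,"tz":0,"gripper":1},{"wx":0,"wy":0,"wz":0,"tx":40,"ty":196,"tz":0,"gripper":1}]'
python3 -m creep '[{"wx":0,"wy":0,"wz":0,"tx":0,"ty":40,"tz":0,"gripper":1},{"wx":0,"wy":0,"wz":0,"tx":0,"ty":80,"tz":0,"gripper":1},{"wx":0,"wy":0,"wz":0,"tx":-10,"ty":118,"tz":0,"gripper":1},{"wx":0,"wy":0,"wz":0,"tx":-20,"ty":156,"tz":0,"gripper":1},{"wx":0,"wy":0,"wz":0,"tx":-20,"ty":156,"tz":0,"gripper":1}]'
python3 - <<'E'
from h import *
im,d,p,R=snap('wrist'); X=cloud('wrist',d,p,R); ok=np.isfinite(X).all(-1)
def box(x0,x1,y0,y1,z0,z1):
    m=ok&(X[...,0]>x0)&(X[...,0]<x1)&(X[...,1]>y0)&(X[...,1]<y1)&(X[...,2]>z0)&(X[...,2]<z1)
    l,lab,st,_=cv2.connectedComponentsWithStats(m.astype(np.uint8)); m=lab==1+st[1:,4].argmax(); return X[m]
P=box(.35,.6,-.32,-.17,.155,.21); print('arm',rect(P),np.percentile(P[:,2],[50,95]),P.max(0))
P=box(.35,.5,-.3,-.18,.003,.02); print('foot',rect(P))
P=box(.49,.72,-.07,.075,.005,.03); print('dock',rect(P))
for q in('lamp_head','lamp_foot','dock_centre'): print(q,[(np.round(r['point'],3).tolist(),round(r['confidence'],2)) for r in nets.place_of(q,'wrist')])
print(get_obs()['tool_rot']); togo([.450,-.2393,.145])
E
```

```text
time_s: 11.03
tool_pos: [0.4689, 0.0187, 0.323]
tool_rot: [-180.0, 0.1, 4.5]
force: [0.4, 0.6, 0.1]
grip_width: 0.0873
grasp_force: 0.0
time_s: 11.45
tool_pos: [0.4587, -0.146, 0.3225]
tool_rot: [179.9, 0.3, 3.7]
force: [-1.1, -0.3, 0.0]
grip_width: 0.0869
grasp_force: 0.0
arm (array([ 462.5, -238. ]), array([132.5,  46.6]), 4.6, 4215) [0.17832437 0.18083023] [ 0.52919258 -0.21841185  0.18272052]
foot (array([ 443.1, -234.5]), array([64. , 52.2]), 4.85, 1190)
dock (array([602.3,  -1.8]), array([104.5, 172.5]), 80.88, 7289)
lamp_head [([0.445, -0.235, 0.163], 0.77)]
lamp_foot [([0.445, -0.242, 0.003], 0.69), ([0.493, 0.124, 0.065], 0.43)]
dock_centre [([0.563, 0.006, 0.007], 0.88), ([0.445, -0.238, 0.002], 0.58)]
[-1.79925081e+02  6.90607348e-02  4.59684108e+00]
shift mm [-19.8 103.2 178.6]
```

```bash
python3 -m creep '[{"wx":0,"wy":0,"wz":0,"tx":-8,"ty":38,"tz":20,"gripper":1},{"wx":0,"wy":0,"wz":0,"tx":-15,"ty":75,"tz":40,"gripper":1},{"wx":0,"wy":0,"wz":0,"tx":-20,"ty":103,"tz":60,"gripper":1},{"wx":0,"wy":0,"wz":0,"tx":-20,"ty":103,"tz":90,"gripper":1},{"wx":0,"wy":0,"wz":0,"tx":-20,"ty":103,"tz":110,"gripper":1}]'
python3 -m creep '[{"wx":0,"wy":0,"wz":0,"tx":0,"ty":0,"tz":0,"gripper":1},{"wx":0,"wy":0,"wz":0,"tx":0,"ty":0,"tz":0,"gripper":1}]'
python3 - <<'E'
from h import *
print(get_obs()['tool_rot']); togo([.450,-.2393,.145])
E
```

```text
time_s: 12.07
tool_pos: [0.4491, -0.2407, 0.2117]
tool_rot: [-179.9, 0.1, 4.5]
force: [0.2, 1.3, -0.2]
grip_width: 0.0869
grasp_force: 0.0
time_s: 12.23
tool_pos: [0.4501, -0.2387, 0.2139]
tool_rot: [-179.9, 0.1, 4.7]
force: [0.4, 0.4, 1.1]
grip_width: 0.0871
grasp_force: 0.0
[-1.79909211e+02  1.00294835e-01  4.71012765e+00]
shift mm [-0.   0.7 68.9]
```

```bash
python3 -m creep '[{"wx":0,"wy":0,"wz":0,"tx":0,"ty":0,"tz":20,"gripper":1},{"wx":0,"wy":0,"wz":0,"tx":0,"ty":0,"tz":45,"gripper":0.6},{"wx":0,"wy":0,"wz":0,"tx":0,"ty":0,"tz":62,"gripper":0.3},{"wx":0,"wy":0,"wz":0,"tx":0,"ty":0,"tz":69,"gripper":0},{"wx":0,"wy":0,"wz":0,"tx":0,"ty":0,"tz":69,"gripper":-0.1}]' 5
python3 -m creep '[{"wx":0,"wy":0,"wz":0,"tx":0,"ty":0,"tz":0,"gripper":-0.1},{"wx":0,"wy":0,"wz":0,"tx":0,"ty":0,"tz":0,"gripper":-0.1},{"wx":0,"wy":0,"wz":0,"tx":0,"ty":0,"tz":0,"gripper":-0.25},{"wx":0,"wy":0,"wz":0,"tx":0,"ty":0,"tz":0,"gripper":-0.4},{"wx":0,"wy":0,"wz":0,"tx":0,"ty":0,"tz":0,"gripper":-1}]' 5
python3 -m creep '[{"wx":0,"wy":0,"wz":0,"tx":0,"ty":0,"tz":0,"gripper":-1},{"wx":0,"wy":0,"wz":0,"tx":0,"ty":0,"tz":0,"gripper":-1},{"wx":0,"wy":0,"wz":0,"tx":0,"ty":0,"tz":0,"gripper":-1}]' 45
```

```text
time_s: 12.65
tool_pos: [0.4504, -0.2397, 0.1457]
tool_rot: [-180.0, 0.0, 4.7]
force: [-0.2, 0.3, -0.3]
grip_width: 0.0676
grasp_force: 0.0
time_s: 13.07
tool_pos: [0.4504, -0.2409, 0.1464]
tool_rot: [179.9, -0.1, 4.6]
force: [-0.5, -0.3, -0.0]
grip_width: 0.0349
grasp_force: 0.0
time_s: 13.32
tool_pos: [0.4503, -0.2405, 0.146]
tool_rot: [180.0, -0.0, 4.6]
force: [0.2, 2.2, 3.3]
grip_width: 0.0298
grasp_force: 45.0
```

```bash
python3 -m creep '[{"wx":0,"wy":0,"wz":0,"tx":0,"ty":0,"tz":-3,"gripper":-1},{"wx":0,"wy":0,"wz":0,"tx":0,"ty":0,"tz":-8,"gripper":-1},{"wx":0,"wy":0,"wz":0,"tx":0,"ty":0,"tz":-15,"gripper":-1},{"wx":0,"wy":0,"wz":0,"tx":0,"ty":0,"tz":-22,"gripper":-1},{"wx":0,"wy":0,"wz":0,"tx":0,"ty":0,"tz":-30,"gripper":-1}]'
python3 -m creep '[{"wx":0,"wy":0,"wz":0,"tx":0,"ty":0,"tz":-8,"gripper":-1},{"wx":0,"wy":0,"wz":0,"tx":0,"ty":0,"tz":-18,"gripper":-1},{"wx":0,"wy":0,"wz":0,"tx":0,"ty":0,"tz":-28,"gripper":-1},{"wx":0,"wy":0,"wz":0,"tx":0,"ty":0,"tz":-36,"gripper":-1},{"wx":0,"wy":0,"wz":0,"tx":0,"ty":0,"tz":-40,"gripper":-1}]'
python3 - <<'E'
from h import *
im,d,p,R=snap('wrist'); X=cloud('wrist',d,p,R); ok=np.isfinite(X).all(-1)
m=ok&(X[...,0]>.38)&(X[...,0]<.55)&(X[...,1]>-.32)&(X[...,1]<-.17)&(X[...,2]>.05)&(X[...,2]<.11); print('foot',m.sum(), rect(X[m]) if m.sum()>9 else 0,np.median(X[m][:,2]))
i,d,_,_=snap('side','side3.png')
cv2.imwrite('pics/s3.png',cv2.resize(i[80:280,250:450,::-1],None,fx=2.5,fy=2.5))
togo([.5728,.0033,.146+.07])
o=get_obs();print(o['tool_rot'],o['wrist_torque'],o['force'],o['tool_pos'])
E
```

```text
time_s: 13.73
tool_pos: [0.4497, -0.2407, 0.1759]
tool_rot: [-180.0, 0.0, 4.6]
force: [0.3, 0.1, -4.7]
grip_width: 0.0298
grasp_force: 45.0
time_s: 14.15
tool_pos: [0.4507, -0.241, 0.2175]
tool_rot: [179.9, -0.1, 4.6]
force: [-0.4, 0.0, -4.7]
grip_width: 0.0297
grasp_force: 45.0
foot 0 0 nan
shift mm [ 141.3 -233.8    0.7]
[ 1.79927660e+02 -9.46901210e-02  4.55442298e+00] [ 0.05402713 -0.04074423  0.0529267 ] [ 0.1465903   0.71285687 -5.18799376] [ 0.45055587 -0.24101426  0.21672009]
  return _methods._mean(a, axis=axis, dtype=dtype,
  ret = ret.dtype.type(ret / rcount)
```

View pics/s3.png

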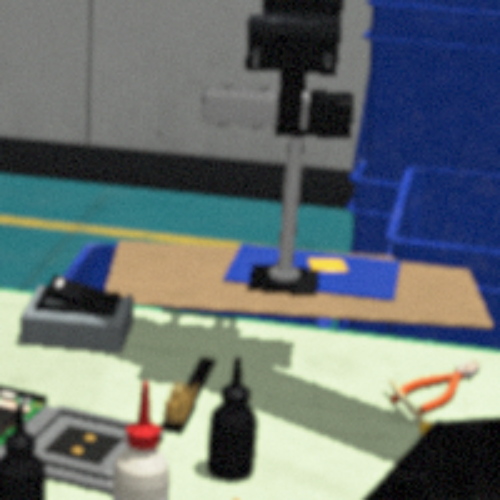

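The crop shows the lamp hanging upright in the gripper, with its foot clear at (285,278) and its arm level. I'll carry it slowly.

```bash
python3 -m creep '[{"wx":0,"wy":0,"wz":0,"tx":3,"ty":-4,"tz":0,"gripper":-1},{"wx":0,"wy":0,"wz":0,"tx":8,"ty":-13,"tz":0,"gripper":-1},{"wx":0,"wy":0,"wz":0,"tx":15,"ty":-25,"tz":0,"gripper":-1},{"wx":0,"wy":0,"wz":0,"tx":23,"ty":-38,"tz":0,"gripper":-1},{"wx":0,"wy":0,"wz":0,"tx":31,"ty":-51,"tz":0,"gripper":-1}]'
python3 -m creep '[{"wx":0,"wy":0,"wz":0,"tx":8,"ty":-13,"tz":0,"gripper":-1},{"wx":0,"wy":0,"wz":0,"tx":16,"ty":-26,"tz":0,"gripper":-1},{"wx":0,"wy":0,"wz":0,"tx":24,"ty":-39,"tz":0,"gripper":-1},{"wx":0,"wy":0,"wz":0,"tx":32,"ty":-52,"tz":0,"gripper":-1},{"wx":0,"wy":0,"wz":0,"tx":40,"ty":-65,"tz":0,"gripper":-1}]'
python3 -m creep '[{"wx":0,"wy":0,"wz":0,"tx":8,"ty":-13,"tz":0,"gripper":-1},{"wx":0,"wy":0,"wz":0,"tx":16,"ty":-26,"tz":0,"gripper":-1},{"wx":0,"wy":0,"wz":0,"tx":24,"ty":-39,"tz":0,"gripper":-1},{"wx":0,"wy":0,"wz":0,"tx":32,"ty":-52,"tz":0,"gripper":-1},{"wx":0,"wy":0,"wz":0,"tx":38,"ty":-62,"tz":0,"gripper":-1}]'
python3 -m creep '[{"wx":0,"wy":0,"wz":2,"tx":8,"ty":-13,"tz":0,"gripper":-1},{"wx":0,"wy":0,"wz":5,"tx":16,"ty":-26,"tz":0,"gripper":-1},{"wx":0,"wy":0,"wz":8,"tx":24,"ty":-40,"tz":0,"gripper":-1},{"wx":0,"wy":0,"wz":11,"tx":30,"ty":-50,"tz":0,"gripper":-1},{"wx":0,"wy":0,"wz":13.8,"tx":32,"ty":-55,"tz":0,"gripper":-1}]'
python3 -m creep '[{"wx":0,"wy":0,"wz":0,"tx":0,"ty":0,"tz":0,"gripper":-1},{"wx":0,"wy":0,"wz":0,"tx":0,"ty":0,"tz":0,"gripper":-1}]'
python3 - <<'E'
from h import *
im,d,p,R=snap('wrist','w4.png'); X=cloud('wrist',d,p,R); ok=np.isfinite(X).all(-1)
cv2.imwrite('pics/w4.png',im[:,:,::-1])
def box(x0,x1,y0,y1,z0,z1):
    m=ok&(X[...,0]>x0)&(X[...,0]<x1)&(X[...,1]>y0)&(X[...,1]<y1)&(X[...,2]>z0)&(X[...,2]<z1)
    l,lab,st,_=cv2.connectedComponentsWithStats(m.astype(np.uint8)); 
    if l<2: return np.zeros((1,3))
    return X[lab==1+st[1:,4].argmax()]
print('arm',rect(box(.5,.7,-.06,.07,.2,.27)),'foot',rect(box(.5,.65,-.08,.08,.05,.09)))
for c in('side','top'):
    _,d,_,_=snap(c); X=cloud(c,d); ok=np.isfinite(X).all(-1)
    print(c,'foot',rect(box(.5,.65,-.08,.08,.055,.09)),[(np.round(r['point'],3).tolist(),round(r['confidence'],2)) for q in('lamp_foot','lamp_tip') for r in nets.place_of(q,c)[:2]])
print(get_obs()['tool_rot']); togo([.5728,.0033,.146+.008])
E
```

```text
time_s: 14.67
tool_pos: [0.4771, -0.1855, 0.2148]
tool_rot: [-179.9, 0.1, 4.6]
force: [0.2, 0.4, -4.6]
grip_width: 0.0293
grasp_force: 45.0
time_s: 15.08
tool_pos: [0.5117, -0.1172, 0.2148]
tool_rot: [-179.9, 0.1, 4.6]
force: [-0.2, 0.0, -4.7]
grip_width: 0.0295
grasp_force: 45.0
time_s: 15.5
tool_pos: [0.5447, -0.0517, 0.2149]
tool_rot: [-179.9, 0.0, 4.7]
force: [0.5, -0.1, -4.7]
grip_width: 0.0297
grasp_force: 45.0
time_s: 15.92
tool_pos: [0.5724, 0.0061, 0.215]
tool_rot: [-179.9, 0.0, -9.2]
force: [0.9, 0.2, -3.4]
grip_width: 0.0296
grasp_force: 45.0
time_s: 16.08
tool_pos: [0.5717, 0.0034, 0.215]
tool_rot: [180.0, 0.1, -9.1]
force: [0.3, 0.1, -4.4]
grip_width: 0.0298
grasp_force: 45.0
arm (array([612.7,  -3.4]), array([54.5, 73.8]), 80.27, 12735) foot (array([0., 0.]), array([0., 0.]), 0.0, 1)
side foot (array([563.1,   6.6]), array([66.7, 63.7]), 80.07, 511) [([0.566, 0.004, 0.072], 0.55), ([0.649, -0.01, 0.231], 0.95), ([0.495, 0.117, 0.061], 0.21)]
top foot (array([0., 0.]), array([0., 0.]), 0.0, 1) []
[ 1.79985211e+02 -4.72319535e-04 -9.27708042e+00]
shift mm [ 0.7 -1.2 61.6]
```

View pics/w4.png

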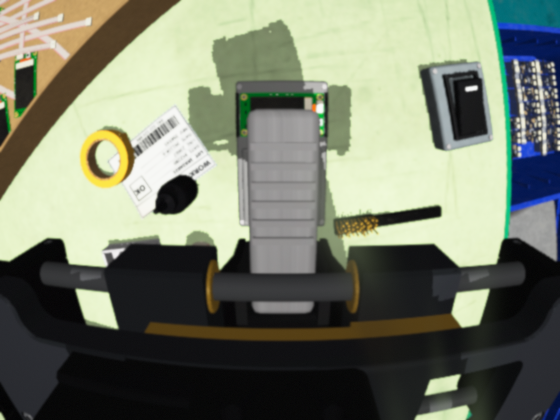

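The wrist view shows the lamp's arm at (285,190) lined up with the dock and reaching over the green board. I'll lower it.

```bash
python3 -m creep '[{"wx":0,"wy":0,"wz":0,"tx":1,"ty":-1,"tz":6,"gripper":-1},{"wx":0,"wy":0,"wz":0,"tx":1,"ty":-1,"tz":17,"gripper":-1},{"wx":0,"wy":0,"wz":0,"tx":1,"ty":-1,"tz":29,"gripper":-1},{"wx":0,"wy":0,"wz":0,"tx":1,"ty":-1,"tz":39,"gripper":-1},{"wx":0,"wy":0,"wz":0,"tx":1,"ty":-1,"tz":45,"gripper":-1}]'
python3 -m creep '[{"wx":0,"wy":0,"wz":0,"tx":0,"ty":0,"tz":0,"gripper":-1},{"wx":0,"wy":0,"wz":0,"tx":0,"ty":0,"tz":0,"gripper":-1}]'
python3 - <<'E'
from h import *
i,d,_,_=snap('side'); X=cloud('side',d); ok=np.isfinite(X).all(-1)
cv2.imwrite('pics/s5.png',cv2.resize(i[190:290,210:330,::-1],None,fx=5,fy=5,interpolation=cv2.INTER_CUBIC))
togo([.5728,.0033,.154]);print(get_obs()['tool_rot'],get_obs()['force'])
E
```

```text
time_s: 16.85
tool_pos: [0.5718, 0.0034, 0.1678]
tool_rot: [180.0, 0.2, -9.2]
force: [-0.8, -0.0, -4.2]
grip_width: 0.0294
grasp_force: 45.0
time_s: 17.02
tool_pos: [0.5728, 0.0036, 0.1698]
tool_rot: [180.0, 0.1, -9.2]
force: [-0.3, 0.2, -4.0]
grip_width: 0.0298
grasp_force: 45.0
shift mm [-0.4  0.4 16.5]
[-1.79997802e+02 -2.41855937e-03 -9.23475755e+00] [ 0.66130419 -0.15257615 -3.79389589]
```

View pics/s5.png

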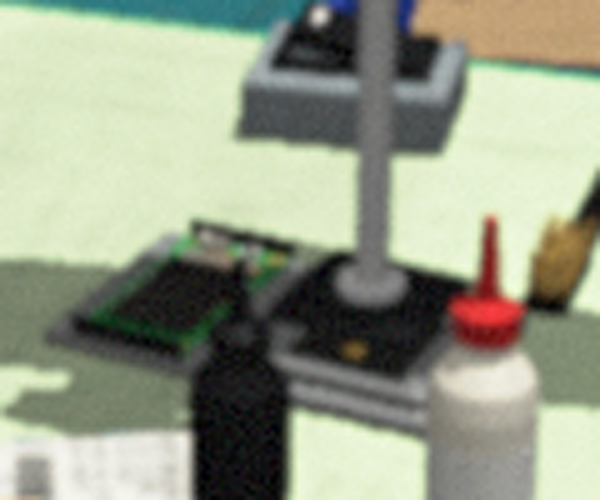

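The crop shows the black foot at (365,320), level and square just above the recess. Now the slow final lowering.

```bash
python3 -m creep '[{"wx":0,"wy":0,"wz":0,"tx":0,"ty":0,"tz":3,"gripper":-1},{"wx":0,"wy":0,"wz":0,"tx":0,"ty":0,"tz":6,"gripper":-1},{"wx":0,"wy":0,"wz":0,"tx":0,"ty":0,"tz":9,"gripper":-1},{"wx":0,"wy":0,"wz":0,"tx":0,"ty":0,"tz":11,"gripper":-1},{"wx":0,"wy":0,"wz":0,"tx":0,"ty":0,"tz":13,"gripper":-1}]'
python3 -m creep '[{"wx":0,"wy":0,"wz":0,"tx":0,"ty":0,"tz":0.5,"gripper":-1},{"wx":0,"wy":0,"wz":0,"tx":0,"ty":0,"tz":1,"gripper":-1},{"wx":0,"wy":0,"wz":0,"tx":0,"ty":0,"tz":1.5,"gripper":-1},{"wx":0,"wy":0,"wz":0,"tx":0,"ty":0,"tz":2,"gripper":-1},{"wx":0,"wy":0,"wz":0,"tx":0,"ty":0,"tz":2.5,"gripper":-1}]'
```

```text
time_s: 17.48
tool_pos: [0.5731, 0.0035, 0.1573]
tool_rot: [180.0, 0.0, -9.2]
force: [-0.6, 0.4, -5.2]
grip_width: 0.0298
grasp_force: 45.0
time_s: 17.9
tool_pos: [0.5733, 0.0036, 0.1551]
tool_rot: [180.0, -0.0, -9.2]
force: [-0.3, 0.2, -3.7]
grip_width: 0.0297
grasp_force: 45.0
```

```bash
python3 -m creep '[{"wx":0,"wy":0,"wz":0,"tx":0,"ty":0,"tz":0.5,"gripper":-1},{"wx":0,"wy":0,"wz":0,"tx":0,"ty":0,"tz":1,"gripper":-1},{"wx":0,"wy":0,"wz":0,"tx":0,"ty":0,"tz":1.5,"gripper":-1},{"wx":0,"wy":0,"wz":0,"tx":0,"ty":0,"tz":1.5,"gripper":-1}]'
```

```text
time_s: 18.23
tool_pos: [0.5734, 0.0036, 0.1541]
tool_rot: [180.0, -0.0, -9.2]
force: [-0.2, 0.4, -0.7]
grip_width: 0.03
grasp_force: 45.0
```

```bash
python3 -m creep '[{"wx":0,"wy":0,"wz":0,"tx":0,"ty":0,"tz":0.4,"gripper":-1},{"wx":0,"wy":0,"wz":0,"tx":0,"ty":0,"tz":0.6,"gripper":-1},{"wx":0,"wy":0,"wz":0,"tx":0,"ty":0,"tz":0.6,"gripper":-1}]' 4
python3 -m creep '[{"wx":0,"wy":0,"wz":0,"tx":0,"ty":0,"tz":0,"gripper":-0.25},{"wx":0,"wy":0,"wz":0,"tx":0,"ty":0,"tz":0,"gripper":-0.15},{"wx":0,"wy":0,"wz":0,"tx":0,"ty":0,"tz":0,"gripper":0},{"wx":0,"wy":0,"wz":0,"tx":0,"ty":0,"tz":0,"gripper":0.5},{"wx":0,"wy":0,"wz":0,"tx":0,"ty":0,"tz":0,"gripper":0.6}]'
python3 -m creep '[{"wx":0,"wy":0,"wz":0,"tx":0,"ty":0,"tz":-5,"gripper":0.7},{"wx":0,"wy":0,"wz":0,"tx":0,"ty":0,"tz":-20,"gripper":0.7},{"wx":0,"wy":0,"wz":0,"tx":0,"ty":0,"tz":-45,"gripper":0.7},{"wx":0,"wy":0,"wz":0,"tx":0,"ty":0,"tz":-80,"gripper":0.7},{"wx":0,"wy":0,"wz":0,"tx":0,"ty":0,"tz":-110,"gripper":0.7}]'
python3 -m creep '[{"wx":0,"wy":0,"wz":-4,"tx":0,"ty":0,"tz":-10,"gripper":-1},{"wx":0,"wy":0,"wz":-8,"tx":0,"ty":0,"tz":-20,"gripper":-1},{"wx":0,"wy":0,"wz":-14.1,"tx":0,"ty":0,"tz":-20,"gripper":-1},{"wx":0,"wy":0,"wz":-14.1,"tx":0,"ty":0,"tz":-20,"gripper":-1}]'
python3 - <<'E'
from h import *
_,d,_,_=snap('side','s6.png'); X=cloud('side',d); ok=np.isfinite(X).all(-1)
m=ok&(X[...,0]>.49)&(X[...,0]<.68)&(X[...,1]>-.06)&(X[...,1]<.07)&(X[...,2]>.165)&(X[...,2]<.21)
print('arm',rect(X[m]),np.percentile(X[m][:,2],[50,95]))
for q in('lamp_foot','lamp_tip','lamp_head'): print(q,[(np.round(r['point'],3).tolist(),round(r['confidence'],2)) for r in nets.place_of(q,'side')[:2]])
print(get_obs()['tool_rot'],tool()[0]); togo([.6593,-.2197,.2])
E
```

```text
time_s: 18.48
tool_pos: [0.5738, 0.0042, 0.1539]
tool_rot: [-180.0, -0.1, -9.2]
force: [0.0, 1.2, 3.4]
grip_width: 0.03
grasp_force: 4.0
time_s: 18.9
tool_pos: [0.5732, 0.0033, 0.1528]
tool_rot: [180.0, 0.0, -9.3]
force: [0.6, -0.0, -0.9]
grip_width: 0.0495
grasp_force: 0.0
time_s: 19.32
tool_pos: [0.573, 0.0036, 0.2647]
tool_rot: [180.0, -0.0, -9.2]
force: [-0.0, -0.7, -0.2]
grip_width: 0.0727
grasp_force: 0.0
time_s: 19.65
tool_pos: [0.5736, 0.0037, 0.2842]
tool_rot: [180.0, -0.1, 5.0]
force: [-0.2, -0.9, 0.2]
grip_width: 0.055
grasp_force: 0.0
arm (array([582.9,   5.8]), array([ 47.4, 133.4]), 79.64, 1100) [0.18102503 0.18722865]
lamp_foot [([0.567, 0.006, 0.005], 0.96), ([0.565, 0.006, 0.011], 0.66)]
lamp_tip [([0.65, -0.009, 0.172], 0.69), ([0.505, -0.12, 0.005], 0.69)]
lamp_head [([0.572, 0.002, 0.169], 0.87), ([0.651, -0.008, 0.171], 0.34)]
[1.79997153e+02 5.20535034e-02 4.72951691e+00] [0.57288953 0.00346079 0.28247911]
shift mm [ 67.8 229.5  82.4]
```

The lamp stands in the dock, with its arm yaw and top height as expected. Next is the rocker.

```bash
python3 -m creep '[{"wx":0,"wy":0,"wz":0,"tx":11,"ty":38,"tz":0,"gripper":-1},{"wx":0,"wy":0,"wz":0,"tx":22,"ty":76,"tz":0,"gripper":-1},{"wx":0,"wy":0,"wz":0,"tx":33,"ty":114,"tz":0,"gripper":-1},{"wx":0,"wy":0,"wz":0,"tx":44,"ty":152,"tz":0,"gripper":-1},{"wx":0,"wy":0,"wz":0,"tx":56,"ty":190,"tz":0,"gripper":-1}]'
python3 -m creep '[{"wx":0,"wy":0,"wz":0,"tx":12,"ty":38,"tz":0,"gripper":-1},{"wx":0,"wy":0,"wz":0,"tx":12,"ty":38,"tz":38,"gripper":-1},{"wx":0,"wy":0,"wz":0,"tx":12,"ty":38,"tz":76,"gripper":-1},{"wx":0,"wy":0,"wz":0,"tx":12,"ty":38,"tz":110,"gripper":-1},{"wx":0,"wy":0,"wz":0,"tx":12,"ty":38,"tz":130,"gripper":-1}]'
python3 -m creep '[{"wx":0,"wy":0,"wz":0,"tx":0,"ty":0,"tz":0,"gripper":-1},{"wx":0,"wy":0,"wz":0,"tx":0,"ty":0,"tz":0,"gripper":-1},{"wx":0,"wy":0,"wz":0,"tx":0,"ty":0,"tz":0,"gripper":-1}]'
python3 - <<'E'
from h import *
im,d,p,R=snap('wrist'); X=cloud('wrist',d,p,R)
for c in ('wrist','side'):
    if c=='side': snap(c)
    print([(np.round(r['point'],3).tolist(),round(r['confidence'],2)) for r in nets.place_of('rocker_press',c)[:2]])
togo([.6593,-.2197,.053]);print(tool()[0],get_obs()['grip_width'])
E
```

```text
time_s: 20.27
tool_pos: [0.6451, -0.1829, 0.2825]
tool_rot: [180.0, 0.0, 4.8]
force: [0.4, 0.6, -0.0]
grip_width: 0.0064
grasp_force: 0.0
time_s: 20.68
tool_pos: [0.6577, -0.2176, 0.1473]
tool_rot: [-179.8, 0.4, 4.7]
force: [0.7, -0.7, -1.7]
grip_width: 0.0007
grasp_force: 0.0
time_s: 20.93
tool_pos: [0.6613, -0.218, 0.1548]
tool_rot: [179.9, -0.1, 4.8]
force: [0.5, 0.2, 0.6]
grip_width: 0.0005
grasp_force: 0.0
[([0.658, -0.22, 0.053], 0.61)]
[([0.657, -0.225, 0.053], 0.61)]
shift mm [ -2.6   1.3 102.3]
[ 0.6613884  -0.21806094  0.15528928] 0.0008266082212427044
```

```bash
python3 -m creep '[{"wx":0,"wy":0,"wz":0,"tx":-2.6,"ty":1.3,"tz":30,"gripper":-1},{"wx":0,"wy":0,"wz":0,"tx":-2.6,"ty":1.3,"tz":65,"gripper":-1},{"wx":0,"wy":0,"wz":0,"tx":-2.6,"ty":1.3,"tz":88,"gripper":-1},{"wx":0,"wy":0,"wz":0,"tx":-2.6,"ty":1.3,"tz":95,"gripper":-1},{"wx":0,"wy":0,"wz":0,"tx":-2.6,"ty":1.3,"tz":95,"gripper":-1}]'
python3 -m creep '[{"wx":0,"wy":0,"wz":0,"tx":0,"ty":0,"tz":3,"gripper":-1},{"wx":0,"wy":0,"wz":0,"tx":0,"ty":0,"tz":6,"gripper":-1},{"wx":0,"wy":0,"wz":0,"tx":0,"ty":0,"tz":9,"gripper":-1},{"wx":0,"wy":0,"wz":0,"tx":0,"ty":0,"tz":12,"gripper":-1},{"wx":0,"wy":0,"wz":0,"tx":0,"ty":0,"tz":14,"gripper":-1}]'
```

```text
time_s: 21.55
tool_pos: [0.6567, -0.2191, 0.0567]
tool_rot: [-179.9, 0.2, 4.9]
force: [-0.2, 0.2, -0.5]
grip_width: 0.0004
grasp_force: 0.0
time_s: 21.97
tool_pos: [0.6594, -0.2195, 0.0459]
tool_rot: [179.9, -0.2, 4.9]
force: [0.3, -0.6, 2.9]
grip_width: 0.0002
grasp_force: 1.0
```

```bash
python3 -m creep '[{"wx":0,"wy":0,"wz":0,"tx":0,"ty":0,"tz":1,"gripper":-1},{"wx":0,"wy":0,"wz":0,"tx":0,"ty":0,"tz":2,"gripper":-1},{"wx":0,"wy":0,"wz":0,"tx":0,"ty":0,"tz":2.5,"gripper":-1},{"wx":0,"wy":0,"wz":0,"tx":0,"ty":0,"tz":2.5,"gripper":-1}]'
python3 -m creep '[{"wx":0,"wy":0,"wz":0,"tx":0,"ty":0,"tz":-20,"gripper":-1},{"wx":0,"wy":0,"wz":0,"tx":0,"ty":0,"tz":-60,"gripper":-1},{"wx":0,"wy":0,"wz":0,"tx":0,"ty":0,"tz":-100,"gripper":-1},{"wx":0,"wy":0,"wz":0,"tx":0,"ty":0,"tz":-140,"gripper":-1},{"wx":0,"wy":0,"wz":0,"tx":0,"ty":0,"tz":-180,"gripper":-1}]'
python3 -m creep '[{"wx":0,"wy":0,"wz":0,"tx":-20,"ty":0,"tz":-30,"gripper":-1},{"wx":0,"wy":0,"wz":0,"tx":-40,"ty":0,"tz":-60,"gripper":-1},{"wx":0,"wy":0,"wz":0,"tx":-60,"ty":0,"tz":-80,"gripper":-1},{"wx":0,"wy":0,"wz":0,"tx":-60,"ty":0,"tz":-80,"gripper":-1},{"wx":0,"wy":0,"wz":0,"tx":-60,"ty":0,"tz":-80,"gripper":-1}]'
python3 - <<'E'
from h import *
im,d,p,R=snap('wrist','w7.png'); X=cloud('wrist',d,p,R); ok=np.isfinite(X).all(-1)
c,s=np.cos(np.radians(4.87)),np.sin(np.radians(4.87))
a=(X[...,0]-.6374)*c+(X[...,1]+.2216)*s; b=-(X[...,0]-.6374)*s+(X[...,1]+.2216)*c
for k in(-28,-20,-10,0,10,20,28):
    m=ok&(abs(a*1000-k)<3)&(abs(b)<.012); print(k,m.sum(),np.round(np.median(X[m][:,2])*1000,1))
q=[(n,[np.round(r['point'],3).tolist() for r in nets.place_of(n,'wrist')[:2]]) for n in('lamp_foot','lamp_tip','rocker_press','brush','glue_bottle','tape_brown')]; print(q)
E
```

```text
time_s: 22.3
tool_pos: [0.6596, -0.2196, 0.0453]
tool_rot: [179.9, -0.2, 4.9]
force: [-0.6, 1.3, 14.0]
grip_width: 0.0006
grasp_force: 6.5
time_s: 22.72
tool_pos: [0.6565, -0.2194, 0.2228]
tool_rot: [-180.0, 0.1, 4.8]
force: [1.1, 0.6, -0.1]
grip_width: 0.0007
grasp_force: 0.0
time_s: 23.13
tool_pos: [0.5974, -0.2253, 0.3033]
tool_rot: [179.9, -0.1, 4.8]
force: [0.9, -0.4, 0.1]
grip_width: 0.0008
grasp_force: 0.0
-28 1126 322.3
-20 273 396.5
-10 2370 396.5
0 1913 389.6
10 91 46.3
20 95 43.9
28 95 42.2
[('lamp_foot', [[0.571, 0.007, 0.013]]), ('lamp_tip', [[0.654, -0.008, 0.17]]), ('rocker_press', [[0.664, -0.218, 0.04]]), ('brush', [[0.5, -0.12, -0.001]]), ('glue_bottle', []), ('tape_brown', [[0.641, 0.212, -0.002]])]
```

View pics/w7.png

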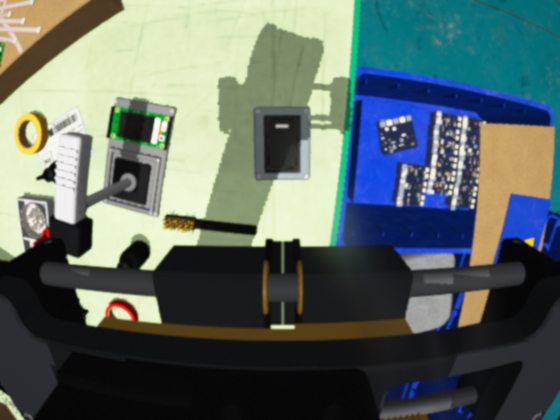

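The wrist view shows the rocker at (281,143) with its +x end down, at 44 mm, so it is on. The lamp foot at (130,182) sits within the recess. I'll do a last check of the rest, then hand in.

Run:
```python
from h import *
snap('side')
for n in('glue_bottle','screw_dish','flux_bottle','lamp_foot','lamp_tip','brush'): print(n,[(np.round(r['point'],3).tolist(),round(r['confidence'],2)) for r in nets.place_of(n,'side')[:4]])
print(env.sign_off())
```

```text
glue_bottle [([0.492, 0.117, 0.002], 0.73)]
screw_dish [([0.489, 0.22, 0.007], 0.61)]
flux_bottle [([0.581, 0.123, 0.002], 0.92), ([0.412, 0.216, 0.004], 0.91), ([0.446, -0.001, -0.0], 0.63)]
lamp_foot [([0.568, 0.009, 0.008], 0.9), ([0.412, 0.212, 0.054], 0.75)]
lamp_tip [([0.649, -0.008, 0.171], 0.62), ([0.569, 0.005, 0.008], 0.59)]
brush [([0.504, -0.122, 0.005], 0.69)]
the job is handed in; nothing more can be done
None
```

The job is handed in at about 24 s: the flux bottle stands in the empty half of the tray, the lamp stands upright in the dock's recess with its arm over the board, the power box is switched on, and the last camera checks showed the glue bottle, brush, tape and screw dish where they were.

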